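# Square up three clay tiles against the guide batten with a straightedge

### The job

Take the straightedge by its black grip and use it to push the three loose clay tiles across the bench as one group: gather all three on its edge well before they reach the clamped wooden batten, then push them on together until each one sits flush and square against the batten's face. Then draw the straightedge back and leave it standing on the bench a few centimetres clear of the tiles; keep the tiles flat on the bench, do not touch them with the robot itself, and leave everything else on the bench where it is.

Things in the scene. Friction and masses are not known exactly. Their poses are not given: they have to be found in the camera images.
- straightedge_grip (a point): straightedge: an aluminium bar 260 mm long (x), 40 mm wide (y), 20 mm high, standing on the bench, with a black upright grip in the middle of its top, 110 mm long (x), 24 mm thick (y), from 20 to 76 mm above the bar's underside; 0.4 kg, loose. This point is the centre of the grip, 48 mm above the bar's underside, over the middle of the bar; x along the bar, y across it, z up. Its two long sides are alike: push with either
- batten: wooden guide batten, fixed to the bench by a steel clamp at each end: 360 mm long (x), 30 mm wide (y), 28 mm high; the clamps stand up to 70 mm high over its ends, 150 to 180 mm either way from its middle, and lie behind its face. Origin at the middle of its underside, on the bench; the working face is the long side towards its -y, 15 mm from the origin, and the tiles lie on that side; a flush tile's centre is 45 mm from the origin line. x along the batten, y across it, z up
- tile_a: loose square unglazed clay tile, 60 x 60 x 14 mm, about 0.1 kg, lying flat on the bench; origin at the centre of its underside, x and y along its edges (flush with the batten: x of the tile along x of the batten, or any quarter turn of that), z up
- tile_b: as tile_a
- tile_c: as tile_a
- dish: bystander: shallow dark metal dish, 80 mm across, 20 mm high, beside the tiles on the side away from the robot; origin under its centre
- rib: bystander: flat wooden rib, 45 x 90 x 8 mm, beside the tiles on the robot's side; origin under its centre
- glaze_jar: bystander: white jar, 68 mm across, 90 mm high, behind the batten; origin under its centre
- mug: bystander: unglazed clay mug, 76 mm across, 85 mm high, behind the batten; origin under its centre
- brush: bystander: brush lying on the bench, to the right of the straightedge
Things that resemble listed ones, but are neither listed nor needed, are in the scene too. Leave any orange or yellow look-alike of the tile_c alone.

How it is judged:
By the outcome, as a careful person would: the job done as asked, in the order asked, and still so for the second after the job is handed in, with the robot touching nothing.
It also fails if it takes over 45 s, if anything falls off the work surface, if the arm or the gripper's body presses on something with over 40 N, if the wrist force passes 120 N, or if a joint passes its speed limit or range.

### The arm

A 6-joint arm with a two-finger parallel gripper is mounted at the origin on the work surface. World frame = base frame: x ahead of the robot, y to its left, z up, the work surface at z = 0. Lengths are in m, angles in rad, forces in N, time in s.
With the tool pointing down it reaches from about 0.375 to 0.9 m from the base axis. Payload 3.1 kg.
Tool frame: the origin (TCP) lies midway between the tips of the shut fingers; the grasp point (between the pads) lies 19 mm behind it (manip.grasp_offset is the distance from the TCP to the grasp point, in m); z points along the fingers, y is the line along which they close (so a half turn about z gives the same grasp; the last joint's range is limited). The gripper opens to 85 mm and grips with 20 to 120 N. Pads are 22 mm wide; open, the fingers measure 114 mm over their backs; the gripper's body (76 mm by 85 mm) begins 54 mm behind the grasp point. The pads swing forward as they close: fully open they stand 13 mm farther back than shut.
Start: joints at [-1.45, 0.527, 1.433, -0, 1.181, -0.178], TCP at [0.185, -0.597, 0.206] pointing down, gripper open.
Joint ranges: [-3.08, 3.08], [-0.75, 2.2], [0.22, 2.44], [-1.43, 4.57], [0, 2.65], [-2.85, 2.85]. Speed limits (rad/s): [2.79, 2.79, 3.14, 3.14, 3.14, 3.14].

### API

Orientations are given as a unit quaternion [x, y, z, w].
In Python, from station import sensors, cams, order, manip gives the robot as it stands.
- The arm moves only by the tool move_arm, never from a script. Its argument "targets" is a list of rows, each an object of numbers: "dx", "dy", "dz": the shift along the world's x, y, z normalised to -1 to 1, where 1 is 25 mm; "rx", "ry", "rz": the turn, a rotation vector about the world's x, y, z normalised to -1 to 1, where 1 is 30 degrees. A call has exactly 10 rows; each row shifts and turns the commanded pose from where the row before left it; what a row does not reach is not made up. A row lasts 1/8 s, in which the tool goes at most 62.5 mm and 10.7 degrees, less where a joint would pass 70% of its speed; a pose out of reach is approached as far as the arm can. A call with a number of a shift or a turn outside -1 to 1 is refused whole. A call with a gripper value outside its range is refused whole. "claw" is the opening in per cent of the stroke, from 0 (shut) to 100 (fully open), set as the call begins (left out, the last holds). The fingers move at their own pace and stop on an object; "newtons" is the grip in N (left out, the last holds). Time passes only in rows, so rows that do not move let the fingers close, or fill a call up. It gives the time, the measured TCP pose, the force, the opening and the grip force at its end, in the units of the state.
- sensors.sense(): the state, without advancing time (a new reading comes with each control period).
- cams.snapshot(name): name is "scene" or "top" or "wrist"; returns the picture (400x640x3 uint8, red, green, blue); there is no depth.
- cams.camera_model(name): a dict with "fx", "fy", "cx", "cy" (pixels), "extrinsics" (4x4, takes a point from world to camera coordinates). Camera axes: x right, y down, z forward; pixel columns grow to the right and rows downward; lengths in m; the calibration is good to about 2 mm. A picture is of the moment at which its call begins: read the wrist's pose just before it. camera_model takes no time and is no camera call; for the wrist camera it gives the pose at the moment of the call.
- order.sign_off(): hands the job in; it is judged then, once.
The state is a dict: "t": time; "q": joint angles; "qd": joint speeds; "tau": joint torques, N m; "tcp_pos": TCP position; "tool_rot": TCP orientation; "force": force on the tool from outside, world axes, zero at the start; "ft_torque": the same for the moment, N m; "finger_gap": opening from 0.0 (shut) to 1.0 (fully open); "gripper_force": force on a finger pad.
Only numpy, scipy, OpenCV 4.12 (cv2) and the standard library are available. Lean on these libraries where they do the work, as an engineer would, in place of code of your own. Each camera call takes 0.05 s, during which the arm holds its last target. There are 200 camera calls.

## Working session

There is one attempt and no reset: what is moved stays moved. The work goes in short steps, Python scripts to look and compute and a tool call to move; the robot and the scene stay as the last step left them, time stands still between calls to the robot, and variables do not carry over. Pictures are saved under pics/ and viewed, at most 10 in all, crops included, and the job is handed in when it is done.

Besides the shell and the picture viewer there is one more tool, called in YAML: its name, and indented under it one key for each argument. move_arm: Moves the arm, as the interface text tells. Scaled input: -1 to 1 covers 25 mm each way for a shift and 30 degrees each way for a turn. Its arguments: {"type":"object","properties":{"targets":{"type":"array"},"claw":{"type":"number"},"newtons":{"type":"number"}},"required":["targets"]}

```bash
mkdir -p pics; python3 - <<'E'
from station import sensors, cams
import cv2
for n in("top","scene"):
    im=cams.snapshot(n); cv2.imwrite(f"pics/{n}0.png",im[:,:,::-1])
    m=cams.camera_model(n); print(n,m["fx"],m["cx"],m["cy"]);print(m["extrinsics"])
s=sensors.sense();print(s["t"],s["tcp_pos"],s["tool_rot"],s["finger_gap"])
E
```

```text
top 428.84731503094184 319.59096476724903 196.73754675190733
[[-5.95663204e-03 -9.99981603e-01 -1.14519038e-03 -5.05454967e-02]
 [-9.96838578e-01  6.02863854e-03 -7.92244012e-02  5.63828614e-01]
 [ 7.92298476e-02  6.69659344e-04 -9.96856150e-01  1.42598094e+00]
 [ 0.00000000e+00  0.00000000e+00  0.00000000e+00  1.00000000e+00]]
scene 428.6462762558654 310.43881754609254 201.4754872860345
[[-0.65274499  0.75750385 -0.01057789  0.40304643]
 [ 0.56680648  0.47906066 -0.67024719 -0.2285222 ]
 [-0.50264738 -0.44349611 -0.74206254  1.67561584]
 [ 0.          0.          0.          1.        ]]
0.1 [ 0.18448936 -0.59643487  0.2054229 ] [ 9.88789862e-01  1.49310603e-01  1.08951891e-05 -9.75922575e-04] 1.0022248918527636
```

View pics/top0.png

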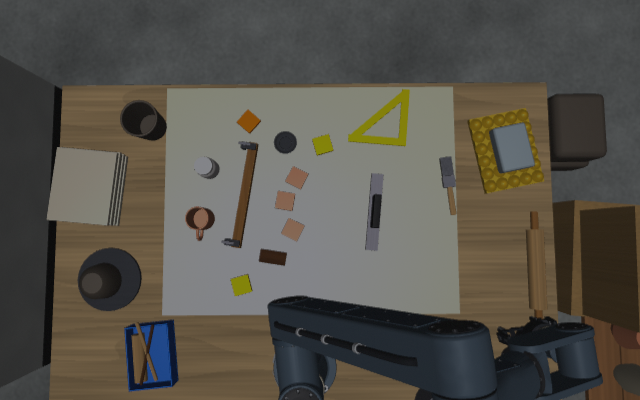

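View pics/scene0.png

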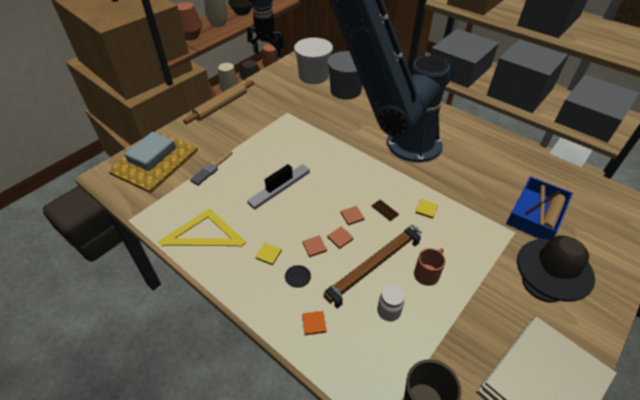

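The top view shows the straightedge at (375,211) with its black grip. The yellow set square (390,120) and the brush (448,185) could be mistaken for it, but neither has a black upright grip. The three pink clay tiles are at (297,177), (285,201) and (293,230). Their look-alikes are orange (248,121) and yellow (322,144) and (241,285), which I'll leave alone. The batten runs from (248,145) to (233,243). Next I'll measure these and check one close crop.

```bash
cat > h.py <<'E'
from station import sensors, cams
import cv2, numpy as np
def ray(n,uv,z,m=None):
    m=m or cams.camera_model(n); E=np.array(m["extrinsics"]); R,t=E[:3,:3],E[:3,3]
    d=R.T@np.array([(uv[0]-m["cx"])/m["fx"],(uv[1]-m["cy"])/m["fy"],1]); c=-R.T@t
    return (c+d*(z-c[2])/d[2])[:2]
def blobs(mask,n,z,amin=60,roi=None):
    if roi:
        k=np.zeros_like(mask);k[roi[1]:roi[3],roi[0]:roi[2]]=1;mask=mask*k
    out=[]
    for c in cv2.findContours(mask.astype(np.uint8),cv2.RETR_EXTERNAL,cv2.CHAIN_APPROX_NONE)[0]:
        if cv2.contourArea(c)<amin: continue
        w=np.array([ray(n,p[0],z) for p in c],np.float32)
        (cx,cy),(a,b),_=r=cv2.minAreaRect(w); bx=cv2.boxPoints(r)
        e=max(bx[1]-bx[0],bx[2]-bx[1],key=np.linalg.norm)
        out.append((c.reshape(-1,2).mean(0).round(),np.round([cx,cy],4),np.round([a,b],4),round(np.degrees(np.arctan2(e[1],e[0]))%180,1)))
    return out
E
python3 - <<'E'
from h import *
im=cv2.imread("pics/top0.png"); hsv=cv2.cvtColor(im,cv2.COLOR_BGR2HSV)
for n,(x,y) in dict(tile=(297,177),tb=(285,201),tc=(293,230),batten=(243,190),bar=(375,185),grip=(376,211),rib=(272,257),paper=(330,250),dish=(285,142)).items(): print(n,hsv[y,x])
H,S,V=cv2.split(hsv)
R=(200,130,400,275)
print("red");[print(*b) for b in blobs((S>70)&((H<16)|(H>170)),"top",.014,roi=R)]
print("dark");[print(*b) for b in blobs(V<60,"top",.02,roi=R)]
print("bar");[print(*b) for b in blobs((V<145),"top",.02,roi=(355,165,395,260))]
print("grip");[print(*b) for b in blobs(V<70,"top",.076,roi=(355,165,395,260))]
cv2.imwrite("pics/crop.png",cv2.resize(im[110:280,220:400],None,fx=3.3,fy=3.3,interpolation=cv2.INTER_CUBIC))
E
```

```text
tile [ 10 108 134]
tb [ 11 102 133]
tc [ 12  96 133]
batten [ 14 157  91]
bar [123  24 108]
grip [105  15  35]
rib [ 11 145  51]
paper [110   6 134]
dish [110  33  47]
red
[272. 257.] [0.3622 0.106 ] [0.0862 0.0405] 81.0
[292. 229.] [0.4548 0.0386] [0.0575 0.0571] 63.3
[204. 222.] [0.478 0.329] [0.1081 0.044 ] 0.9
[285. 200.] [0.5523 0.0647] [0.0597 0.0581] 80.2
[296. 178.] [0.6308 0.025 ] [0.0583 0.0566] 63.0
[245. 194.] [0.5782 0.2009] [0.0338 0.352 ] 171.0
dark
[272. 257.] [0.363 0.105] [0.0863 0.0398] 80.3
[209. 220.] [0.4891 0.3212] [0.0332 0.0687] 172.3
[375. 211.] [ 0.5156 -0.2418] [0.0299 0.1126] 174.5
[246. 197.] [0.5757 0.2114] [0.0569 0.3551] 170.9
[285. 142.] [0.7522 0.0649] [0.0719 0.0693] 89.6
bar
[374. 212.] [ 0.5123 -0.2394] [0.1327 0.318 ] 179.3
grip
[375. 211.] [ 0.5136 -0.2348] [0.0298 0.1093] 174.6
```

View pics/crop.png

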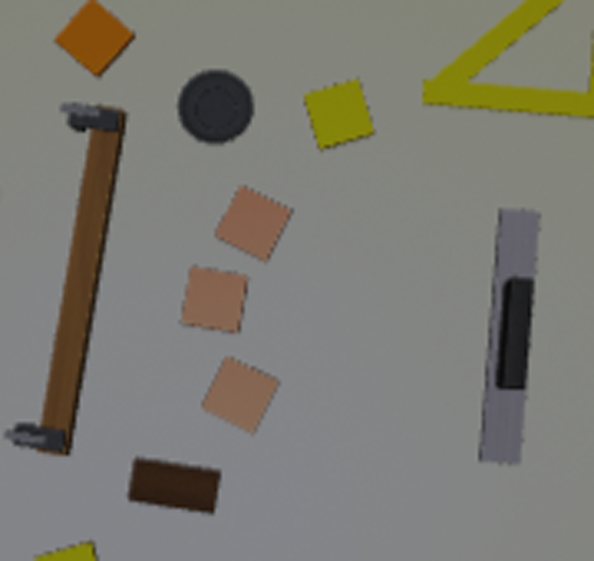

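The crop confirms the choice: three pink tiles, a straightedge with a black grip, and the batten with a dark clamp at each end. Next I'll fit the batten face and the bar.

```bash
cat >> h.py <<'E'
def fit(im,chan,rows,lo,hi,z,side,n="top"):
    "edge line: per row, subpixel-ish extreme column of mask chan in [lo,hi]; returns world y = a + b*(x-.55)"
    P=[]
    for r in rows:
        c=np.flatnonzero(chan[r,lo:hi])
        if len(c): P.append(ray(n,(lo+(c[-1]+.5 if side>0 else c[0]-.5),r),z))
    P=np.array(P); w=np.ones(len(P))
    for _ in range(5):
        b,a=np.polyfit(P[:,0]-.55,P[:,1],1,w=w); e=abs(P[:,1]-a-b*(P[:,0]-.55)); w=(e<.003)+.01
    return a,b,np.degrees(np.arctan(b)),e.mean()
E
python3 - <<'E'
from h import *
im=cv2.imread("pics/top0.png"); H,S,V=cv2.split(cv2.cvtColor(im,cv2.COLOR_BGR2HSV))
wood=(S>80)&(H<20)
print("batten base edge",fit(im,wood,range(158,236),225,262,0,1))
print("batten back top",fit(im,wood,range(158,236),225,262,.028,-1))
bar=(S>14)|(V<75)   # bluish aluminium vs paper
print(S[190,362:392],V[190,362:392])
print("clamps ends")
[print(*b) for b in blobs((V<75)&(S<90),"top",.05,20,(222,138,262,250))]
for nm,lo,hi,mask in(("bar",362,390,bar),):
  print(fit(im,mask,range(178,246),lo,hi,.02,-1),fit(im,mask,range(178,246),lo,hi,.02,1))
  cols=[(r,mask[r,lo:hi].sum()) for r in list(range(168,180))+list(range(243,256))];print(cols)
E
```

```text
batten base edge (np.float64(0.19154354143358818), np.float64(-0.1612612843745369), np.float64(-9.160725456418136), np.float64(0.0008541205644700959))
batten back top (np.float64(0.2190934331102723), np.float64(-0.15872041957324093), np.float64(-9.018778131725997), np.float64(0.0008850180581480749))
[ 8  8  8 12 12 10 10  9 13 22 24 21 24 23 21 23 21 21 21 21  6 10 12 13
 12 12 12 13 13 12] [132 132 132 133 133 133 132 118  79 104 108 109 108 109 109 109 108 108
 107 107 118 131 132 133 133 132 132 133 133 132]
clamps ends
[231. 242.] [0.4134 0.2365] [0.051  0.0209] 80.3
[248. 146.] [0.7347 0.1845] [0.0471 0.0237] 89.6
(np.float64(-0.22078210528436545), np.float64(-0.09191182911940902), np.float64(-5.251405481557438), np.float64(0.0011789774846155975)) (np.float64(-0.2607551811047254), np.float64(-0.09515552881806867), np.float64(-5.435643810297201), np.float64(0.002688117978635512))
[(168, np.int64(15)), (169, np.int64(10)), (170, np.int64(13)), (171, np.int64(10)), (172, np.int64(10)), (173, np.int64(5)), (174, np.int64(11)), (175, np.int64(15)), (176, np.int64(14)), (177, np.int64(14)), (178, np.int64(15)), (179, np.int64(13)), (243, np.int64(12)), (244, np.int64(12)), (245, np.int64(12)), (246, np.int64(12)), (247, np.int64(13)), (248, np.int64(12)), (249, np.int64(10)), (250, np.int64(0)), (251, np.int64(0)), (252, np.int64(0)), (253, np.int64(0)), (254, np.int64(0)), (255, np.int64(0))]
```

move_arm:
  targets:
    - {"dx": 0.88,"dy": 0.96,"rz": -0.075}
    - {"dx": 0.88,"dy": 0.96,"rz": -0.075}
    - {"dx": 0.88,"dy": 0.96,"rz": -0.075}
    - {"dx": 0.88,"dy": 0.96,"rz": -0.075}
    - {"dx": 0.88,"dy": 0.96,"rz": -0.075}
    - {"dx": 0.88,"dy": 0.96,"rz": -0.075}
    - {"dx": 0.88,"dy": 0.96,"rz": -0.075}
    - {"dx": 0.88,"dy": 0.96,"rz": -0.075}
    - {"dx": 0.88,"dy": 0.96,"rz": -0.075}
    - {"dx": 0.88,"dy": 0.96,"rz": -0.075}
  claw: 100

```text
schema error: expected keys dx, dy, dz, rx, ry, rz
```

move_arm:
  targets:
    - {"dx": 0.88,"dy": 0.95,"dz": -0.5}
    - {"dx": 0.88,"dy": 0.95,"dz": -0.5}
    - {"dx": 0.88,"dy": 0.95,"dz": -0.5}
    - {"dx": 0.88,"dy": 0.95,"dz": -0.5}
    - {"dx": 0.84,"dy": 0.95,"dz": -0.5}
    - {}
    - {}
    - {}
    - {}
    - {}

```text
schema error: expected keys dx, dy, dz, rx, ry, rz
```

```bash
python3 - <<'E'
from h import *
from scipy.spatial.transform import Rotation as R
s=sensors.sense();print(s["t"],s["tcp_pos"],s["q"],s["force"]);print(R.from_quat(s["tool_rot"]).as_matrix().round(3))
m=cams.camera_model("wrist");im=cams.snapshot("wrist")[:,:,::-1];cv2.imwrite("pics/w1.png",im)
V=im.max(2)
[print(*[np.round(x,4) for x in [cv2.boundingRect(c)]]) for c in cv2.findContours((V<60).astype(np.uint8),0,1)[0] if cv2.contourArea(c)>800]
E
```

```text
0.1 [ 0.18448936 -0.59643487  0.2054229 ] [-1.44953791e+00  5.28393359e-01  1.43376230e+00 -3.68145731e-05
  1.18138866e+00 -1.78469762e-01] [ 0.90742146  0.21010257 -1.09479764]
[[ 0.955  0.295 -0.   ]
 [ 0.295 -0.955  0.002]
 [ 0.    -0.002 -1.   ]]
[  0 224 640 176]
[536  47 104 250]
```

View pics/w1.png

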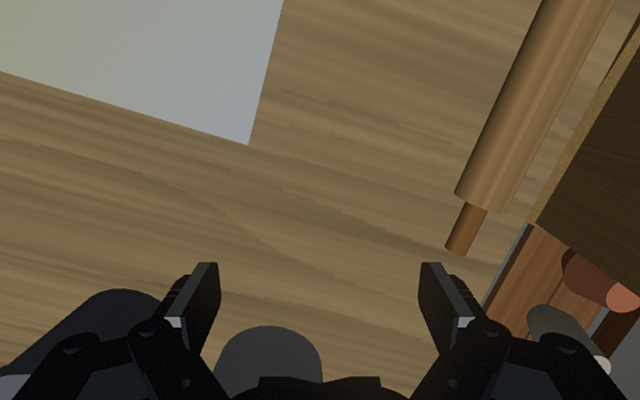

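The refused calls left the arm at its start. The wrist view shows only bare bench, with the open fingers at (205,300) and (435,300). I'll resend with all six keys.

move_arm:
  targets:
    - {"dx": 0.88,"dy": 0.96,"dz": 0,"rx": 0,"ry": 0,"rz": -0.075}
    - {"dx": 0.88,"dy": 0.96,"dz": 0,"rx": 0,"ry": 0,"rz": -0.075}
    - {"dx": 0.88,"dy": 0.96,"dz": 0,"rx": 0,"ry": 0,"rz": -0.075}
    - {"dx": 0.88,"dy": 0.96,"dz": 0,"rx": 0,"ry": 0,"rz": -0.075}
    - {"dx": 0.88,"dy": 0.96,"dz": 0,"rx": 0,"ry": 0,"rz": -0.075}
    - {"dx": 0.88,"dy": 0.96,"dz": 0,"rx": 0,"ry": 0,"rz": -0.075}
    - {"dx": 0.88,"dy": 0.96,"dz": 0,"rx": 0,"ry": 0,"rz": -0.075}
    - {"dx": 0.88,"dy": 0.96,"dz": 0,"rx": 0,"ry": 0,"rz": -0.075}
    - {"dx": 0.88,"dy": 0.96,"dz": 0,"rx": 0,"ry": 0,"rz": -0.075}
    - {"dx": 0.88,"dy": 0.96,"dz": 0,"rx": 0,"ry": 0,"rz": -0.075}
  claw: 100

```text
t: 1.4
tcp_pos: [0.4051, -0.3561, 0.2061]
tool_rot: [0.999, -0.047, -0.0, -0.0]
force: [0.5, -0.3, -0.3]
finger_gap: 1.004
gripper_force: 0.0
```

move_arm:
  targets:
    - {"dx": 0.88,"dy": 0.95,"dz": -0.5,"rx": 0,"ry": 0,"rz": 0}
    - {"dx": 0.88,"dy": 0.95,"dz": -0.5,"rx": 0,"ry": 0,"rz": 0}
    - {"dx": 0.88,"dy": 0.95,"dz": -0.5,"rx": 0,"ry": 0,"rz": 0}
    - {"dx": 0.88,"dy": 0.95,"dz": -0.5,"rx": 0,"ry": 0,"rz": 0}
    - {"dx": 0.84,"dy": 0.95,"dz": -0.5,"rx": 0,"ry": 0,"rz": 0}
    - {"dx": 0,"dy": 0,"dz": 0,"rx": 0,"ry": 0,"rz": 0}
    - {"dx": 0,"dy": 0,"dz": 0,"rx": 0,"ry": 0,"rz": 0}
    - {"dx": 0,"dy": 0,"dz": 0,"rx": 0,"ry": 0,"rz": 0}
    - {"dx": 0,"dy": 0,"dz": 0,"rx": 0,"ry": 0,"rz": 0}
    - {"dx": 0,"dy": 0,"dz": 0,"rx": 0,"ry": 0,"rz": 0}

```text
t: 2.65
tcp_pos: [0.5134, -0.2389, 0.1441]
tool_rot: [0.999, -0.047, 0.0, 0.0]
force: [-0.3, 0.3, -0.8]
finger_gap: 1.004
gripper_force: 0.0
```

```bash
python3 - <<'E'
from h import *
from scipy.spatial.transform import Rotation as R
s=sensors.sense();print(s["t"],s["tcp_pos"],s["q"],s["force"]);print(R.from_quat(s["tool_rot"]).as_matrix().round(3))
m=cams.camera_model("wrist");im=cams.snapshot("wrist")[:,:,::-1];cv2.imwrite("pics/w2.png",im)
import json;json.dump({k:np.array(v).tolist() for k,v in m.items()if k in("fx","fy","cx","cy","extrinsics")},open("w2.json","w"))
E
```

```text
2.65 [ 0.51340369 -0.23892322  0.14409748] [-6.32853769e-01  5.29427297e-01  1.64354306e+00 -8.78140325e-06
  9.68140232e-01  1.03181011e+00] [-0.2625649   0.27950153 -0.76936646]
[[ 0.996 -0.094  0.   ]
 [-0.094 -0.996 -0.   ]
 [ 0.     0.    -1.   ]]
```

View pics/w2.png

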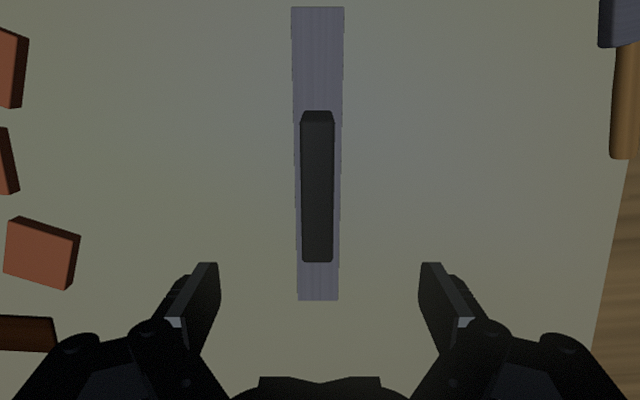

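The wrist view shows the grip between the fingers, spanning columns 301–333 and rows 121–262 on its top face. The bar spans columns 292–344 and rows 8–300. I'll convert these to world positions.

```bash
python3 - <<'E'
from h import *
import json
m=json.load(open("w2.json"))
for n,uv,z in(("grip far",(317,122),.076),("grip near",(317.5,261),.076),("gL",(301.5,200),.076),("gR",(333.5,200),.076),("bar far",(317.5,7),.02),("bar near",(318,300),.02)): print(n,ray("",uv,z,m).round(4))
E
```

```text
grip far [ 0.5655 -0.2424]
grip near [ 0.4609 -0.2328]
gL [ 0.5114 -0.2261]
gR [ 0.5093 -0.2489]
bar far [ 0.6421 -0.2497]
bar near [ 0.3848 -0.2258]
```

move_arm:
  targets:
    - {"dx": 0,"dy": 0.05,"dz": -0.75,"rx": 0,"ry": 0,"rz": 0}
    - {"dx": 0,"dy": 0,"dz": -0.75,"rx": 0,"ry": 0,"rz": 0}
    - {"dx": 0,"dy": 0,"dz": -0.75,"rx": 0,"ry": 0,"rz": 0}
    - {"dx": 0,"dy": 0,"dz": -0.75,"rx": 0,"ry": 0,"rz": 0}
    - {"dx": 0,"dy": 0,"dz": -0.75,"rx": 0,"ry": 0,"rz": 0}
    - {"dx": 0,"dy": 0,"dz": -0.5,"rx": 0,"ry": 0,"rz": 0}
    - {"dx": 0,"dy": 0,"dz": -0.25,"rx": 0,"ry": 0,"rz": 0}
    - {"dx": 0,"dy": 0,"dz": 0,"rx": 0,"ry": 0,"rz": 0}
    - {"dx": 0,"dy": 0,"dz": 0,"rx": 0,"ry": 0,"rz": 0}
    - {"dx": 0,"dy": 0,"dz": 0,"rx": 0,"ry": 0,"rz": 0}

```text
t: 3.95
tcp_pos: [0.514, -0.2373, 0.0319]
tool_rot: [0.999, -0.046, 0.001, 0.0]
force: [0.5, 0.4, 0.4]
finger_gap: 1.003
gripper_force: 0.0
```

move_arm:
  targets:
    - {"dx": 0,"dy": 0,"dz": 0,"rx": 0,"ry": 0,"rz": 0}
    - {"dx": 0,"dy": 0,"dz": 0,"rx": 0,"ry": 0,"rz": 0}
    - {"dx": 0,"dy": 0,"dz": 0,"rx": 0,"ry": 0,"rz": 0}
    - {"dx": 0,"dy": 0,"dz": 0,"rx": 0,"ry": 0,"rz": 0}
    - {"dx": 0,"dy": 0,"dz": 0,"rx": 0,"ry": 0,"rz": 0}
    - {"dx": 0,"dy": 0,"dz": 0,"rx": 0,"ry": 0,"rz": 0}
    - {"dx": 0,"dy": 0,"dz": 0,"rx": 0,"ry": 0,"rz": 0}
    - {"dx": 0,"dy": 0,"dz": 0,"rx": 0,"ry": 0,"rz": 0}
    - {"dx": 0,"dy": 0,"dz": 0,"rx": 0,"ry": 0,"rz": 0}
    - {"dx": 0,"dy": 0,"dz": 0,"rx": 0,"ry": 0,"rz": 0}
  claw: 0
  newtons: 70

```text
t: 5.2
tcp_pos: [0.5138, -0.2374, 0.0316]
tool_rot: [0.999, -0.046, 0.0, 0.0]
force: [-1.3, -1.4, 5.7]
finger_gap: 0.264
gripper_force: 70.3
```

move_arm:
  targets:
    - {"dx": 0.062,"dy": 0.5,"dz": 0.03,"rx": 0,"ry": 0,"rz": -0.0125}
    - {"dx": 0.062,"dy": 0.8,"dz": 0,"rx": 0,"ry": 0,"rz": -0.0125}
    - {"dx": 0.062,"dy": 0.9,"dz": 0,"rx": 0,"ry": 0,"rz": -0.0125}
    - {"dx": 0.062,"dy": 0.9,"dz": 0,"rx": 0,"ry": 0,"rz": -0.0125}
    - {"dx": 0.062,"dy": 0.9,"dz": 0,"rx": 0,"ry": 0,"rz": -0.0125}
    - {"dx": 0.062,"dy": 0.9,"dz": 0,"rx": 0,"ry": 0,"rz": -0.0125}
    - {"dx": 0.062,"dy": 0.9,"dz": 0,"rx": 0,"ry": 0,"rz": -0.0125}
    - {"dx": 0.062,"dy": 0.8,"dz": 0,"rx": 0,"ry": 0,"rz": -0.0125}
    - {"dx": 0.062,"dy": 0.5,"dz": 0,"rx": 0,"ry": 0,"rz": -0.0125}
    - {"dx": 0.062,"dy": 0.3,"dz": 0,"rx": 0,"ry": 0,"rz": -0.0125}

```text
t: 6.45
tcp_pos: [0.5285, -0.0509, 0.0316]
tool_rot: [0.997, -0.079, -0.001, -0.0]
force: [-0.1, 0.0, -2.6]
finger_gap: 0.263
gripper_force: 69.5
```

```bash
cat >> h.py <<'E'
u=np.array([.9874,-.1582]); nv=np.array([.1582,.9874])
def look(name):
    from scipy.spatial.transform import Rotation as R
    s=sensors.sense();p=s["tcp_pos"];M=R.from_quat(s["tool_rot"]).as_matrix()
    print("t",round(s["t"],2),"tcp",np.round(p,4),"s,d",round(p[:2]@u,4),round(p[:2]@nv,4),"yaw",round(np.degrees(np.arctan2(M[1,0],M[0,0])),2),"tilt",M[:2,2].round(4),"F",np.round(s["force"],1))
    im=cams.snapshot("top")[:,:,::-1].copy();cv2.imwrite(f"pics/{name}.png",im)
    H,S,V=cv2.split(cv2.cvtColor(im,cv2.COLOR_BGR2HSV))
    for b in blobs((S>60)&(H<18)&(V>110),"top",.014,roi=(240,150,400,255)): print("tile s,d",(b[1]@u).round(4),(b[1]@nv).round(4),b[2],"ang",b[3])
    return im
E
python3 -c "
from h import *
look('t1')"
```

```text
t 6.45 tcp [ 0.5285 -0.0509  0.0316] s,d 0.5299 0.0333 yaw -9.07 tilt [-0.0015  0.0007] F [-0.1  0.  -2.6]
tile s,d 0.5349 0.152 [0.0587 0.0588] ang 169.8
tile s,d 0.6198 0.125 [0.0594 0.0582] ang 62.9
```

move_arm:
  targets:
    - {"dx": 0.032,"dy": 0.2,"dz": 0,"rx": 0,"ry": 0,"rz": 0}
    - {"dx": 0.032,"dy": 0.2,"dz": 0,"rx": 0,"ry": 0,"rz": 0}
    - {"dx": 0.032,"dy": 0.2,"dz": 0,"rx": 0,"ry": 0,"rz": 0}
    - {"dx": 0.032,"dy": 0.2,"dz": 0,"rx": 0,"ry": 0,"rz": 0}
    - {"dx": 0.032,"dy": 0.2,"dz": 0,"rx": 0,"ry": 0,"rz": 0}
    - {"dx": 0.032,"dy": 0.2,"dz": 0,"rx": 0,"ry": 0,"rz": 0}
    - {"dx": 0.032,"dy": 0.2,"dz": 0,"rx": 0,"ry": 0,"rz": 0}
    - {"dx": 0.032,"dy": 0.2,"dz": 0,"rx": 0,"ry": 0,"rz": 0}
    - {"dx": 0.032,"dy": 0.2,"dz": 0,"rx": 0,"ry": 0,"rz": 0}
    - {"dx": 0.032,"dy": 0.2,"dz": 0,"rx": 0,"ry": 0,"rz": 0}

```text
t: 7.75
tcp_pos: [0.5372, -0.0018, 0.0321]
tool_rot: [0.997, -0.079, 0.0, 0.0]
force: [0.6, -0.8, -3.1]
finger_gap: 0.266
gripper_force: 69.3
```

move_arm:
  targets:
    - {"dx": 0.024,"dy": 0.15,"dz": 0,"rx": 0,"ry": 0,"rz": 0}
    - {"dx": 0.024,"dy": 0.15,"dz": 0,"rx": 0,"ry": 0,"rz": 0}
    - {"dx": 0.024,"dy": 0.15,"dz": 0,"rx": 0,"ry": 0,"rz": 0}
    - {"dx": 0.024,"dy": 0.15,"dz": 0,"rx": 0,"ry": 0,"rz": 0}
    - {"dx": 0.024,"dy": 0.15,"dz": 0,"rx": 0,"ry": 0,"rz": 0}
    - {"dx": 0.024,"dy": 0.15,"dz": 0,"rx": 0,"ry": 0,"rz": 0}
    - {"dx": 0.024,"dy": 0.15,"dz": 0,"rx": 0,"ry": 0,"rz": 0}
    - {"dx": 0.024,"dy": 0.15,"dz": 0,"rx": 0,"ry": 0,"rz": 0}
    - {"dx": 0.024,"dy": 0.15,"dz": 0,"rx": 0,"ry": 0,"rz": 0}
    - {"dx": 0.024,"dy": 0.15,"dz": 0,"rx": 0,"ry": 0,"rz": 0}

```text
t: 9.0
tcp_pos: [0.5431, 0.0356, 0.0321]
tool_rot: [0.997, -0.079, -0.0, -0.0]
force: [-0.0, -1.5, -3.5]
finger_gap: 0.261
gripper_force: 69.3
```

```bash
python3 -c "
from h import *
im=look('t2')
sc=cams.snapshot('scene')[:,:,::-1]
a=cv2.resize(im[130:270,220:360],(560,560));b=cv2.resize(sc[150:330,280:480],None,fx=2,fy=2)
o=np.zeros((560,800,3),np.uint8);o[:400,:400]=cv2.resize(a,(400,400));o[:360,400:]=b;cv2.imwrite('pics/v2.png',o[:400])"
```

```text
t 9.0 tcp [0.5431 0.0356 0.0321] s,d 0.5306 0.1211 yaw -9.08 tilt [-0.0001  0.    ] F [-0.  -1.5 -3.5]
tile s,d 0.6228 0.1705 [0.0592 0.0345] ang 81.5
```

View pics/v2.png

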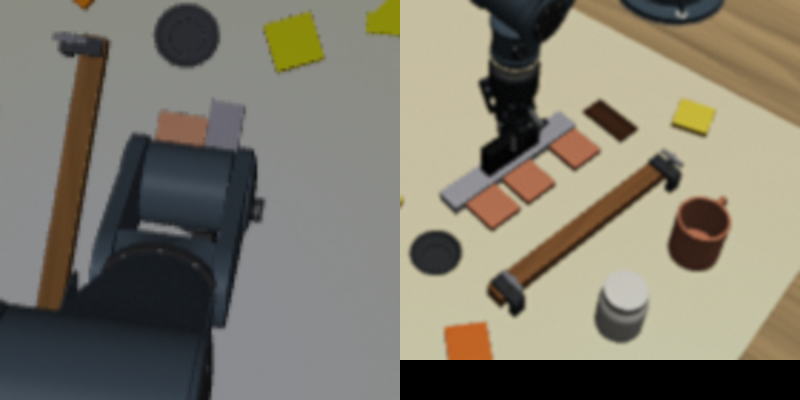

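The scene view shows all three tiles square on the bar's edge at (575,148), (528,180) and (493,206), with about 75 mm left to the batten. I'll push them on together.

move_arm:
  targets:
    - {"dx": 0.032,"dy": 0.2,"dz": 0,"rx": 0,"ry": 0,"rz": 0}
    - {"dx": 0.032,"dy": 0.2,"dz": 0,"rx": 0,"ry": 0,"rz": 0}
    - {"dx": 0.032,"dy": 0.2,"dz": 0,"rx": 0,"ry": 0,"rz": 0}
    - {"dx": 0.032,"dy": 0.2,"dz": 0,"rx": 0,"ry": 0,"rz": 0}
    - {"dx": 0.032,"dy": 0.2,"dz": 0,"rx": 0,"ry": 0,"rz": 0}
    - {"dx": 0.032,"dy": 0.2,"dz": 0,"rx": 0,"ry": 0,"rz": 0}
    - {"dx": 0.032,"dy": 0.2,"dz": 0,"rx": 0,"ry": 0,"rz": 0}
    - {"dx": 0.032,"dy": 0.2,"dz": 0,"rx": 0,"ry": 0,"rz": 0}
    - {"dx": 0.032,"dy": 0.2,"dz": 0,"rx": 0,"ry": 0,"rz": 0}
    - {"dx": 0.032,"dy": 0.2,"dz": 0,"rx": 0,"ry": 0,"rz": 0}

```text
t: 10.35
tcp_pos: [0.5511, 0.0857, 0.0321]
tool_rot: [0.997, -0.079, -0.0, -0.0]
force: [0.2, -1.3, -3.8]
finger_gap: 0.26
gripper_force: 69.2
```

move_arm:
  targets:
    - {"dx": 0.013,"dy": 0.08,"dz": 0,"rx": 0,"ry": 0,"rz": 0}
    - {"dx": 0.013,"dy": 0.08,"dz": 0,"rx": 0,"ry": 0,"rz": 0}
    - {"dx": 0.013,"dy": 0.08,"dz": 0,"rx": 0,"ry": 0,"rz": 0}
    - {"dx": 0.013,"dy": 0.08,"dz": 0,"rx": 0,"ry": 0,"rz": 0}
    - {"dx": 0.013,"dy": 0.08,"dz": 0,"rx": 0,"ry": 0,"rz": 0}
    - {"dx": 0.013,"dy": 0.08,"dz": 0,"rx": 0,"ry": 0,"rz": 0}
    - {"dx": 0.013,"dy": 0.08,"dz": 0,"rx": 0,"ry": 0,"rz": 0}
    - {"dx": 0.013,"dy": 0.08,"dz": 0,"rx": 0,"ry": 0,"rz": 0}
    - {"dx": 0.013,"dy": 0.08,"dz": 0,"rx": 0,"ry": 0,"rz": 0}
    - {"dx": 0,"dy": 0,"dz": 0,"rx": 0,"ry": 0,"rz": 0}

```text
t: 11.6
tcp_pos: [0.5541, 0.1038, 0.0321]
tool_rot: [0.997, -0.079, 0.0, -0.0]
force: [0.0, -0.4, -3.3]
finger_gap: 0.264
gripper_force: 69.3
```

```bash
python3 -c "
from h import *
look('t3')"
```

```text
t 11.6 tcp [0.5541 0.1038 0.0321] s,d 0.5307 0.1901 yaw -9.08 tilt [0.0001 0.0004] F [ 0.  -0.4 -3.3]
tile s,d 0.625 0.2405 [0.0613 0.031 ] ang 89.6
```

move_arm:
  targets:
    - {"dx": 0.003,"dy": 0.02,"dz": 0,"rx": 0,"ry": 0,"rz": 0}
    - {"dx": 0.003,"dy": 0.02,"dz": 0,"rx": 0,"ry": 0,"rz": 0}
    - {"dx": 0.003,"dy": 0.02,"dz": 0,"rx": 0,"ry": 0,"rz": 0}
    - {"dx": 0.003,"dy": 0.02,"dz": 0,"rx": 0,"ry": 0,"rz": 0}
    - {"dx": 0.003,"dy": 0.02,"dz": 0,"rx": 0,"ry": 0,"rz": 0}
    - {"dx": 0.003,"dy": 0.02,"dz": 0,"rx": 0,"ry": 0,"rz": 0}
    - {"dx": 0.003,"dy": 0.02,"dz": 0,"rx": 0,"ry": 0,"rz": 0}
    - {"dx": 0.003,"dy": 0.02,"dz": 0,"rx": 0,"ry": 0,"rz": 0}
    - {"dx": 0.003,"dy": 0.02,"dz": 0,"rx": 0,"ry": 0,"rz": 0}
    - {"dx": 0,"dy": 0,"dz": 0,"rx": 0,"ry": 0,"rz": 0}

```text
t: 12.9
tcp_pos: [0.5548, 0.108, 0.0321]
tool_rot: [0.997, -0.079, 0.0, -0.0]
force: [-1.0, -1.6, -2.8]
finger_gap: 0.262
gripper_force: 69.4
```

move_arm:
  targets:
    - {"dx": 0.002,"dy": 0.012,"dz": 0,"rx": 0,"ry": 0,"rz": 0}
    - {"dx": 0.002,"dy": 0.012,"dz": 0,"rx": 0,"ry": 0,"rz": 0}
    - {"dx": 0.002,"dy": 0.012,"dz": 0,"rx": 0,"ry": 0,"rz": 0}
    - {"dx": 0.002,"dy": 0.012,"dz": 0,"rx": 0,"ry": 0,"rz": 0}
    - {"dx": 0.002,"dy": 0.012,"dz": 0,"rx": 0,"ry": 0,"rz": 0}
    - {"dx": 0.002,"dy": 0.012,"dz": 0,"rx": 0,"ry": 0,"rz": 0}
    - {"dx": 0.002,"dy": 0.012,"dz": 0,"rx": 0,"ry": 0,"rz": 0}
    - {"dx": 0.002,"dy": 0.012,"dz": 0,"rx": 0,"ry": 0,"rz": 0}
    - {"dx": 0,"dy": 0,"dz": 0,"rx": 0,"ry": 0,"rz": 0}
    - {"dx": 0,"dy": 0,"dz": 0,"rx": 0,"ry": 0,"rz": 0}

```text
t: 14.15
tcp_pos: [0.5548, 0.1092, 0.0321]
tool_rot: [0.997, -0.079, -0.0, 0.001]
force: [-0.5, -6.2, -1.2]
finger_gap: 0.263
gripper_force: 69.7
```

move_arm:
  targets:
    - {"dx": 0.002,"dy": 0.012,"dz": 0,"rx": 0,"ry": 0,"rz": 0}
    - {"dx": 0.002,"dy": 0.012,"dz": 0,"rx": 0,"ry": 0,"rz": 0}
    - {"dx": 0.002,"dy": 0.012,"dz": 0,"rx": 0,"ry": 0,"rz": 0}
    - {"dx": 0.002,"dy": 0.012,"dz": 0,"rx": 0,"ry": 0,"rz": 0}
    - {"dx": 0.002,"dy": 0.012,"dz": 0,"rx": 0,"ry": 0,"rz": 0}
    - {"dx": 0,"dy": 0,"dz": 0,"rx": 0,"ry": 0,"rz": 0}
    - {"dx": 0,"dy": 0,"dz": 0,"rx": 0,"ry": 0,"rz": 0}
    - {"dx": 0,"dy": 0,"dz": 0,"rx": 0,"ry": 0,"rz": 0}
    - {"dx": 0,"dy": 0,"dz": 0,"rx": 0,"ry": 0,"rz": 0}
    - {"dx": 0,"dy": 0,"dz": 0,"rx": 0,"ry": 0,"rz": 0}

```text
t: 15.4
tcp_pos: [0.5549, 0.1094, 0.0322]
tool_rot: [0.997, -0.078, -0.001, 0.002]
force: [-2.6, -10.5, -0.7]
finger_gap: 0.263
gripper_force: 69.9
```

```bash
python3 -c "
from h import *
look('t4');print(sensors.sense()['ft_torque'])
sc=cams.snapshot('scene')[:,:,::-1]
cv2.imwrite('pics/v4.png',cv2.resize(sc[200:310,310:450],None,fx=5,fy=5,interpolation=cv2.INTER_CUBIC))"
```

```text
t 15.4 tcp [0.5549 0.1094 0.0322] s,d 0.5306 0.1958 yaw -8.99 tilt [-0.0015 -0.0036] F [ -2.6 -10.5  -0.7]
tile s,d 0.626 0.2459 [0.058  0.0344] ang 89.7
[-2.30627861  0.32745991 -0.10806402]
```

View pics/v4.png

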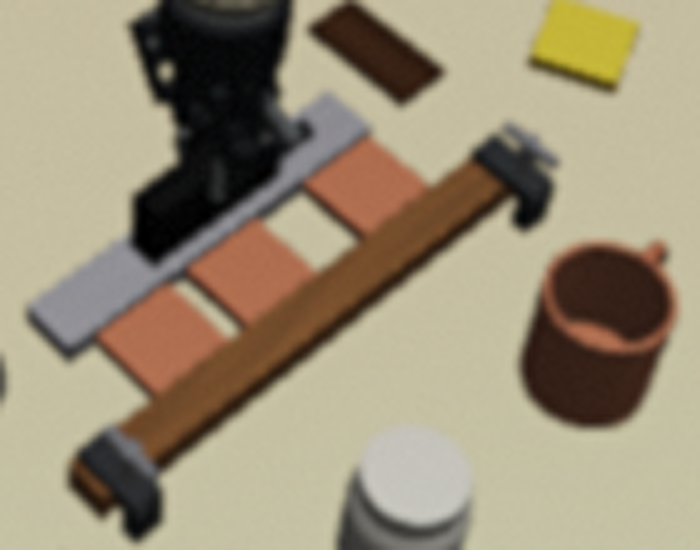

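move_arm:
  targets:
    - {"dx": 0.002,"dy": 0.012,"dz": 0,"rx": 0,"ry": 0,"rz": 0}
    - {"dx": 0.002,"dy": 0.012,"dz": 0,"rx": 0,"ry": 0,"rz": 0}
    - {"dx": 0.002,"dy": 0.012,"dz": 0,"rx": 0,"ry": 0,"rz": 0}
    - {"dx": 0.002,"dy": 0.012,"dz": 0,"rx": 0,"ry": 0,"rz": 0}
    - {"dx": 0.002,"dy": 0.012,"dz": 0,"rx": 0,"ry": 0,"rz": 0}
    - {"dx": 0.002,"dy": 0.012,"dz": 0,"rx": 0,"ry": 0,"rz": 0}
    - {"dx": 0,"dy": 0,"dz": 0,"rx": 0,"ry": 0,"rz": 0}
    - {"dx": 0,"dy": 0,"dz": 0,"rx": 0,"ry": 0,"rz": 0}
    - {"dx": 0,"dy": 0,"dz": 0,"rx": 0,"ry": 0,"rz": 0}
    - {"dx": 0,"dy": 0,"dz": 0,"rx": 0,"ry": 0,"rz": 0}

```text
t: 16.75
tcp_pos: [0.5549, 0.1097, 0.0323]
tool_rot: [0.997, -0.078, -0.001, 0.003]
force: [-2.9, -15.1, 1.3]
finger_gap: 0.266
gripper_force: 70.2
```

```bash
python3 -c "
from h import *
look('t5');print(sensors.sense()['ft_torque'])"
```

```text
t 16.75 tcp [0.5549 0.1097 0.0323] s,d 0.5305 0.1961 yaw -8.94 tilt [-0.0023 -0.0059] F [ -2.9 -15.1   1.3]
tile s,d 0.626 0.2459 [0.058  0.0344] ang 89.7
[-3.37493663  0.48662021 -0.18515546]
```

move_arm:
  targets:
    - {"dx": -0.016,"dy": -0.1,"dz": 0,"rx": 0,"ry": 0,"rz": 0}
    - {"dx": -0.016,"dy": -0.1,"dz": 0,"rx": 0,"ry": 0,"rz": 0}
    - {"dx": -0.04,"dy": -0.25,"dz": 0,"rx": 0,"ry": 0,"rz": 0}
    - {"dx": -0.056,"dy": -0.35,"dz": 0,"rx": 0,"ry": 0,"rz": 0}
    - {"dx": -0.056,"dy": -0.35,"dz": 0,"rx": 0,"ry": 0,"rz": 0}
    - {"dx": -0.056,"dy": -0.35,"dz": 0,"rx": 0,"ry": 0,"rz": 0}
    - {"dx": -0.056,"dy": -0.35,"dz": 0,"rx": 0,"ry": 0,"rz": 0}
    - {"dx": -0.04,"dy": -0.25,"dz": 0,"rx": 0,"ry": 0,"rz": 0}
    - {"dx": 0,"dy": 0,"dz": -0.03,"rx": 0,"ry": 0,"rz": 0}
    - {"dx": 0,"dy": 0,"dz": 0,"rx": 0,"ry": 0,"rz": 0}

```text
t: 18.05
tcp_pos: [0.5475, 0.0609, 0.0316]
tool_rot: [0.997, -0.079, 0.0, 0.0]
force: [-1.0, -1.7, 0.6]
finger_gap: 0.265
gripper_force: 70.0
```

```bash
python3 -c "
from h import *
look('t6')"
```

```text
t 18.05 tcp [0.5475 0.0609 0.0316] s,d 0.531 0.1467 yaw -9.07 tilt [ 0.0005 -0.0003] F [-1.  -1.7  0.6]
tile s,d 0.6116 0.2442 [0.0576 0.0564] ang 80.1
```

move_arm:
  targets:
    - {"dx": 0,"dy": 0,"dz": 0,"rx": 0,"ry": 0,"rz": 0}
    - {"dx": 0,"dy": 0,"dz": 0,"rx": 0,"ry": 0,"rz": 0}
    - {"dx": 0,"dy": 0,"dz": 0,"rx": 0,"ry": 0,"rz": 0}
    - {"dx": 0,"dy": 0,"dz": 0,"rx": 0,"ry": 0,"rz": 0}
    - {"dx": 0,"dy": 0,"dz": 0,"rx": 0,"ry": 0,"rz": 0}
    - {"dx": 0,"dy": 0,"dz": 0,"rx": 0,"ry": 0,"rz": 0}
    - {"dx": 0,"dy": 0,"dz": 0,"rx": 0,"ry": 0,"rz": 0}
    - {"dx": 0,"dy": 0,"dz": 0,"rx": 0,"ry": 0,"rz": 0}
    - {"dx": 0,"dy": 0,"dz": 0,"rx": 0,"ry": 0,"rz": 0}
    - {"dx": 0,"dy": 0,"dz": 0,"rx": 0,"ry": 0,"rz": 0}
  claw: 60

```text
t: 19.35
tcp_pos: [0.5473, 0.0611, 0.0313]
tool_rot: [0.997, -0.079, -0.0, -0.0]
force: [0.5, 0.2, 0.1]
finger_gap: 0.601
gripper_force: 0.0
```

move_arm:
  targets:
    - {"dx": 0,"dy": 0,"dz": 0.3,"rx": 0,"ry": 0,"rz": 0}
    - {"dx": 0,"dy": 0,"dz": 0.5,"rx": 0,"ry": 0,"rz": 0}
    - {"dx": 0,"dy": 0,"dz": 0.7,"rx": 0,"ry": 0,"rz": 0}
    - {"dx": 0,"dy": 0,"dz": 0.8,"rx": 0,"ry": 0,"rz": 0}
    - {"dx": 0,"dy": 0,"dz": 0.9,"rx": 0,"ry": 0,"rz": 0}
    - {"dx": 0,"dy": 0,"dz": 0.9,"rx": 0,"ry": 0,"rz": 0}
    - {"dx": 0,"dy": 0,"dz": 0.9,"rx": 0,"ry": 0,"rz": 0}
    - {"dx": 0,"dy": -0.9,"dz": 0.9,"rx": 0,"ry": 0,"rz": 0}
    - {"dx": 0,"dy": -1,"dz": 0.5,"rx": 0,"ry": 0,"rz": 0}
    - {"dx": 0,"dy": -1,"dz": 0,"rx": 0,"ry": 0,"rz": 0}

```text
t: 20.6
tcp_pos: [0.5482, -0.0122, 0.1938]
tool_rot: [0.997, -0.079, 0.002, 0.0]
force: [0.6, 0.4, -0.1]
finger_gap: 0.599
gripper_force: 0.0
```

move_arm:
  targets:
    - {"dx": 0,"dy": -1,"dz": 0,"rx": 0,"ry": 0,"rz": 0}
    - {"dx": 0,"dy": -1,"dz": 0,"rx": 0,"ry": 0,"rz": 0}
    - {"dx": 0,"dy": -1,"dz": 0,"rx": 0,"ry": 0,"rz": 0}
    - {"dx": 0,"dy": -1,"dz": 0,"rx": 0,"ry": 0,"rz": 0}
    - {"dx": 0,"dy": -1,"dz": 0,"rx": 0,"ry": 0,"rz": 0}
    - {"dx": 0,"dy": -1,"dz": 0,"rx": 0,"ry": 0,"rz": 0}
    - {"dx": 0,"dy": -0.6,"dz": 0,"rx": 0,"ry": 0,"rz": 0}
    - {"dx": 0,"dy": -0.3,"dz": 0,"rx": 0,"ry": 0,"rz": 0}
    - {"dx": 0,"dy": 0,"dz": 0,"rx": 0,"ry": 0,"rz": 0}
    - {"dx": 0,"dy": 0,"dz": 0,"rx": 0,"ry": 0,"rz": 0}

```text
t: 21.85
tcp_pos: [0.5471, -0.183, 0.1913]
tool_rot: [0.997, -0.079, -0.0, -0.0]
force: [-0.3, -0.4, 0.4]
finger_gap: 0.603
gripper_force: 0.0
```

```bash
python3 -c "
from h import *
im=look('t7')
cv2.imwrite('pics/v7.png',cv2.resize(im[110:280,200:400],None,fx=3.4,fy=3.4,interpolation=cv2.INTER_CUBIC))
H,S,V=cv2.split(cv2.cvtColor(im,cv2.COLOR_BGR2HSV))
print('face',fit(im,(S>80)&(H<20)&(V<115),range(158,236),225,258,0,1))"
```

```text
t 21.85 tcp [ 0.5471 -0.183   0.1913] s,d 0.5691 -0.0942 yaw -9.04 tilt [-0.0004  0.0006] F [-0.3 -0.4  0.4]
tile s,d 0.4335 0.2442 [0.0574 0.0588] ang 170.8
tile s,d 0.5346 0.244 [0.0577 0.0587] ang 170.8
tile s,d 0.6104 0.244 [0.058  0.0592] ang 170.8
face (np.float64(0.1911021685908466), np.float64(-0.15898770784139274), np.float64(-9.033715678113706), np.float64(0.0010990222285054163))
```

View pics/v7.png

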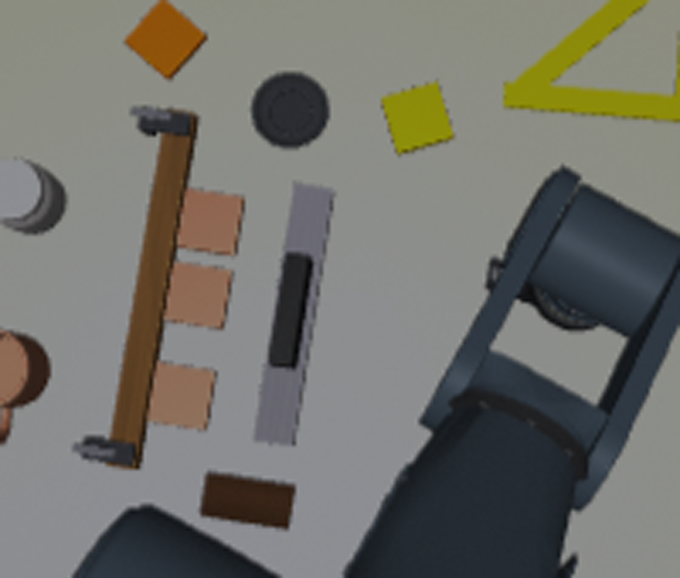

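All three tiles sit flush and square against the batten, at equal distance from it and all at the batten's angle. The straightedge stands clear of them at (295,313), and everything else is where it was. I'll hand in.

```bash
python3 -c "
from station import order
print(order.sign_off())"
```

```text
the job is handed in; nothing more can be done
None
```

The job is handed in at about 22 s: all three tiles were gathered on the straightedge about 75 mm before the batten and pushed flush and square against its face, and the straightedge stands about 5 cm clear of them.

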